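Bring the tally wheel home click by click

TASK

Bring the large wheel of the two-wheel tally counter to its zero: with a fingertip, flick its tabs gently round clockwise (seen from above) from click to click, let it rest half a second in the last click before zero, and go on until the one long tab with the round end stops pointing at the wheel's index post, and do not run past it. Do it by touch alone, with nothing but the fingers: do not grip, lift, tilt or shove the counter, do not turn the small wheel, and leave the things round it where they are.

Things in the scene. Friction and masses are not known exactly. Their poses are not given: they have to be found in the camera images.
- counter: Tally counter, loose on rubber feet, about 1.5 kg: grey plate 145 x 250 mm (x -50 to +95, y -70 to +180), top 15 mm above the table, with two flat bare-metal star wheels, large and small, on upright axes. Origin on the table under the large wheel's axis; x points from that axis to the large wheel's index post, y to the small wheel, z up.
- big_post (a point): The large wheel's index post, 40 mm above the table: an upright steel pin 10 mm thick with a pointed top 62 mm high, 84 mm from the wheel's axis.
- big_axis (a point): Axis of the large wheel, 40 mm above the table, axes as counter. Hub of radius 34 mm, six tabs 60 degrees apart, 9 mm wide, from 34 to 46 mm above the table (19 mm of air between them and the plate). Five reach to radius 62.5 mm, one to 74.5 mm. At rest one tab always points straight away from the index post (counter's -x).
- big_wheel (a joint): Angle of the large wheel, rad, growing clockwise from above; 0: long tab at the post. It rests only at multiples of 60 degrees (1.047): a tab pushed over 30 degrees goes on to the next click by itself, one pushed less springs back. Takes about 2 N at a tab, settles in 0.5 s. Starts 2, 3 or 4 clicks before zero (about -2.09, -3.14, -4.19); a turn more or less is not zero.
- long_tab (a point): The round paddle, 16 mm across, that ends the large wheel's long tab: its centre, 66 mm from the axis, 40 mm above the table. A small upright stud stands on it, its top 54 mm above the table. Tab and paddle may be pushed like the other tabs.
- small_axis (a point): Axis of the small wheel, 40 mm above the table, 130 mm along the counter's y from the large one. Hub of radius 22 mm, six tabs to radius 40 mm, the long one to 47 mm, heights as the large wheel; its own index post stands 58 mm from it along x. Not to be turned.
- small_tab (a point): The round paddle, 12 mm across, that ends the small wheel's long tab, 40 mm from its axis. It must stay where it is.
- loupe: eye loupe, tapered black body, 39 mm across, 40 high mm, loose; origin at the centre of its underside. A bystander.
- parts_tin: round flat tin, 67 mm across, 24 high mm, loose; origin at the centre of its underside. A bystander.
- micrometer: micrometer lying flat, 40x120x13 mm, loose; origin at the centre of its underside. A bystander.
- dropper_bottle: brown dropper bottle, 32 mm across, 102 high mm, loose; origin at the centre of its underside. A bystander.
- tape_roll: roll of kraft tape, 88 mm across, 24 high mm, loose; origin at the centre of its underside. A bystander.
- brown_carton: small brown carton, 62x61x94 mm, loose; origin at the centre of its underside. A bystander.

How it is judged (in metres and radians):
On the way:
1. the large wheel rests in the last click before zero (value of joint big_wheel between -1.247 and -0.847 rad and velocity of joint big_wheel between -0.2 and 0.2 rad/s), for 0.2 s.
At the end, for the whole second after the job is handed in: The large wheel rests with its long tab at the index post (joint within 0.15 rad of 0), the counter stands flat within 20 mm of where it was, and the small wheel is in the click where it was (its long tab within 25 mm of its start) (value of joint big_wheel between -0.15 and 0.15 rad and velocity of joint big_wheel between -0.2 and 0.2 rad/s and height (world z) of counter below 0.004 m and angle between counter's own z axis and vertical below 0.05 rad and distance of small_tab from where it was at the start of the episode below 0.025 m and distance of counter from where it was at the start of the episode below 0.02 m); the robot touches nothing.
It fails at once if the large wheel runs past its zero (joint above 0.45 rad) (value of joint big_wheel above 0.45 rad).
It fails at once if the counter is lifted, tilted or shoved (up 8 mm, tilt 0.1 rad, moved 20 mm) (height (world z) of counter above 0.008 m or angle between counter's own z axis and vertical above 0.1 rad or distance of counter from where it was at the start of the episode above 0.02 m).
It fails at once if the counter or a wheel is gripped or pressed hard with the fingers (over 30 N), or pushed with anything else of the robot (over 2 N) (contact force between the fingers and counter above 30 N or contact force between the arm and counter above 2 N).
It fails at once if the small wheel is turned (its long tab moved 25 mm) (distance of small_tab from where it was at the start of the episode above 0.025 m).
It fails at once if a thing round the counter is moved more than 25 mm (distance of any of loupe, parts_tin, micrometer, dropper_bottle, tape_roll, brown_carton from where it was at the start of the episode above 0.025 m).
It also fails if it takes over 58 s, if anything falls off the work surface, if the arm or the gripper's body presses on something with over 40 N, if the wrist force passes 120 N, or if a joint passes its speed limit or range.

ROBOT

A 6-joint arm with a two-finger parallel gripper is mounted at the origin on a cart in front of the work surface, level with it; the furniture and walls round the work are solid. World frame = base frame: x ahead of the robot, y to its left, z up, the work surface at z = 0. Lengths are in mm, angles in rad, forces in N, time in s.
With the tool pointing down it reaches from about 350 to 775 mm from the base axis. Payload 7.3 kg.
Tool frame: the origin (TCP) lies on the centre line of the jaws, within the pads' length; the fingertips stand 22 mm ahead of it and the grasp point (between the pads) lies 3 mm ahead of it; x points along the fingers, z is the direction in which the jaws open and shut, and the axes are right-handed (so a half turn about x gives the same grasp; the last joint's range is limited). The gripper opens to 92 mm and grips with 3 to 60 N. Pads are 19 mm wide; open, the fingers measure 130 mm over their backs; the gripper's body (75 mm by 190 mm) begins 47 mm behind the grasp point.
Start: joints at [-1.298, 0.342, 1.524, -0, 1.275, -0.146], TCP at [213.522, -479.636, 248.741] pointing down, gripper open.
Joint ranges: [-2.53, 2.53], [-0.77, 2.02], [0.04, 2.7], [-1, 4.14], [0.28, 2.66], [-3.11, 3.11]. Speed limits (rad/s): [2.57, 2.57, 3.14, 3.14, 3.14, 3.14].

INTERFACE

Orientations are given as [roll, pitch, yaw] about the fixed x, y, z axes, in that order (R = Rz(yaw) Ry(pitch) Rx(roll)).
In Python, from plant import readout, imaging, bot gives the robot as it stands.
- The arm moves only by the tool arm_command, never from a script. Its argument "plan" is a list of rows, each an object of numbers: "tx", "ty", "tz": the shift along the tool's x, y, z in cm; "wx", "wy", "wz": the turn, a rotation vector about the tool's x, y, z in rad; "jaw": the opening, from -1 (shut) to 1 (fully open). In form: [{"tx": .., "ty": .., "tz": .., "wx": .., "wy": .., "wz": .., "jaw": ..}, ...]. A call has 1 to 20 rows; each row shifts and turns the commanded pose from where the row before left it, along the tool's axes as they then stand; what a row does not reach is not made up. A row lasts 1/10 s, in which the tool goes at most 50 mm and 8.59 degrees, less where a joint would pass 70% of its speed; a pose out of reach is approached as far as the arm can. A call with a gripper value outside its range is refused whole. The fingers move at their own pace and stop on an object; the grip force is fixed at half the most. Time passes only in rows, so rows that do not move let the fingers close. It gives the time, the measured TCP pose, the force and the opening at its end, in the units of the state.
- readout.get_obs(): the state, without advancing time (a new reading comes with each control period).
- imaging.capture(name): name is "scene" or "top" or "wrist"; returns the picture (420x560x3 uint8, blue, green, red); there is no depth.
- imaging.get_calibration(name): a dict with "fx", "fy", "cx", "cy" (pixels), "dist" ([k1, k2, p1, p2, k3] as OpenCV has them; the pictures are not rectified), "position" and "rotation" of the camera in the world; the wrist camera has in their place "mount" (4x4, takes a point from camera to tool coordinates, whose origin is the TCP and whose axes are the tool frame's). Camera axes: x right, y up, looking along -z (the intrinsics and any distortion apply to the point x, -y, -z); pixel columns grow to the right and rows downward; lengths in mm; the calibration is good to about 2 mm. A picture is of the moment at which its call begins: read the wrist's pose just before it. get_calibration takes no time and is no camera call.
- bot.close_job(): hands the job in, once; it reports no verdict.
The state is a dict: "time": time; "joint_positions": joint angles; "dq": joint speeds; "tau": joint torques, N m; "tool_pos": TCP position; "tcp_rot": TCP orientation; "contact_force": force on the tool from outside, world axes, zero at the start; "moment": the same for the moment, N m; "grip_width": finger opening in mm.
Only numpy, scipy, OpenCV 4.12 (cv2) and the standard library are available. Lean on these libraries where they do the work, as an engineer would, in place of code of your own. Each camera call takes 0.05 s, during which the arm holds its last target.

## Working session

There is one attempt and no reset: what is moved stays moved. The work goes in short steps, Python scripts to look and compute and a tool call to move; the robot and the scene stay as the last step left them, time stands still between calls to the robot, and variables do not carry over. Pictures are saved under pics/ and viewed, and the job is handed in when it is done.

Besides the shell and the picture viewer there is one more tool, called in YAML: its name, and indented under it one key for each argument. arm_command: Moves the arm, as the interface text tells. Its arguments: {"type":"object","properties":{"plan":{"type":"array"}},"required":["plan"]}

```bash
ls; mkdir -p pics
python3 - <<'E'
from plant import readout, imaging, bot
import cv2
print(readout.get_obs())
for n in ("scene","top"):
    print(n,imaging.get_calibration(n)); cv2.imwrite(f"pics/{n}0.png",imaging.capture(n))
print(imaging.get_calibration("wrist"))
E
```

```text
pics
{'time': 0.0, 'joint_positions': array([-1.29799949e+00,  3.42727343e-01,  1.52500165e+00, -3.44494559e-05,
        1.27537714e+00, -1.45979751e-01]), 'dq': array([ 0.00026798, -0.00097661, -0.001338  , -0.00031476,  0.00160633,
        0.00120746]), 'tau': array([ 6.98400145e-04, -4.31239271e+01, -2.44222051e+01,  7.17535196e-02,
        5.59863774e-02, -1.15131074e-04]), 'tool_pos': array([ 213.41004678, -479.27145048,  248.0478935 ]), 'tcp_rot': array([3.01737509, 1.56928249, 1.86536541]), 'contact_force': array([ 0.20646221, -0.49362724, -0.73380366]), 'moment': array([-0.02694747, -0.00478781, -0.00883552]), 'grip_width': 92.05117744360194}
scene {'fx': 527.5582680250064, 'fy': 527.5582680250064, 'cx': 276.213797194259, 'cy': 212.81524023791857, 'dist': array([0.06793158, 0.        , 0.        , 0.        , 0.        ]), 'position': array([ 28.99628608, 839.28101506, 992.30992111]), 'rotation': array([ 0.85057799,  0.00700043, -2.60976926])}
top {'fx': 510.1853822755308, 'fy': 510.1853822755308, 'cx': 278.3796038153924, 'cy': 213.42217937079138, 'dist': array([-0.17281563,  0.        ,  0.        ,  0.        ,  0.        ]), 'position': array([ 385.79268948, -106.86088036, 1283.97435082]), 'rotation': array([ 0.14345829,  0.01732026, -1.55637036])}
{'fx': 313.69758704655044, 'fy': 313.69758704655044, 'cx': 276.7918610593744, 'cy': 212.82625132447083, 'dist': array([0.00547339, 0.        , 0.        , 0.        , 0.        ]), 'mount': array([[ 3.44173728e-04,  2.77590053e-01, -9.60699560e-01,
        -1.37179761e+02],
       [ 7.05186796e-04,  9.60699310e-01,  2.77590233e-01,
         7.55604542e+01],
       [ 9.99999692e-01, -7.73011910e-04,  1.34894623e-04,
        -7.16362888e-01],
       [ 0.00000000e+00,  0.00000000e+00,  0.00000000e+00,
         1.00000000e+00]])}
```

View pics/top0.png

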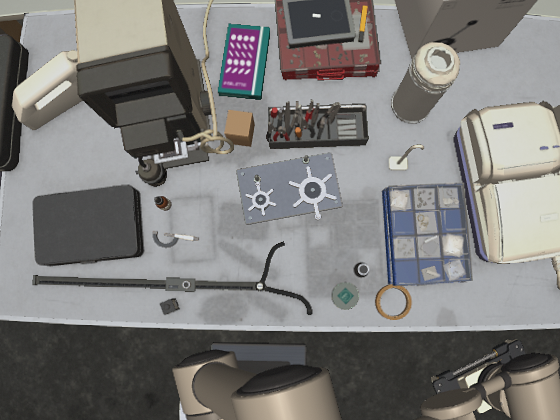

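View pics/scene0.png

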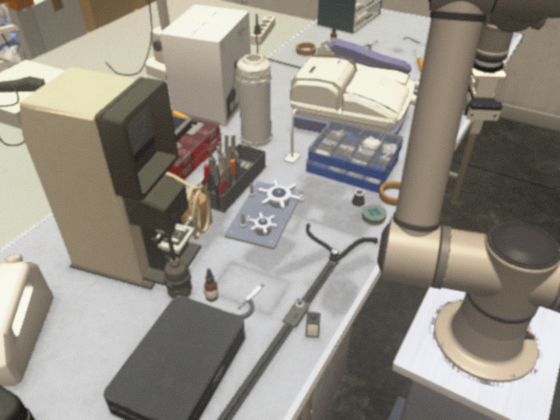

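The top view shows the counter plate at about (290,188). The large wheel's hub is near (313,190) and the small one's near (261,199). I'll enlarge it.

Run:
```python
import cv2
i=cv2.imread("pics/top0.png")[145:230,225:350]
cv2.imwrite("pics/top0c.png",cv2.resize(i,None,fx=6.4,fy=6.4,interpolation=cv2.INTER_CUBIC))
i=cv2.imread("pics/scene0.png")[165:255,215:315]
cv2.imwrite("pics/scene0c.png",cv2.resize(i,None,fx=6,fy=6,interpolation=cv2.INTER_CUBIC))
```

```text
(no output)
```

View pics/top0c.png

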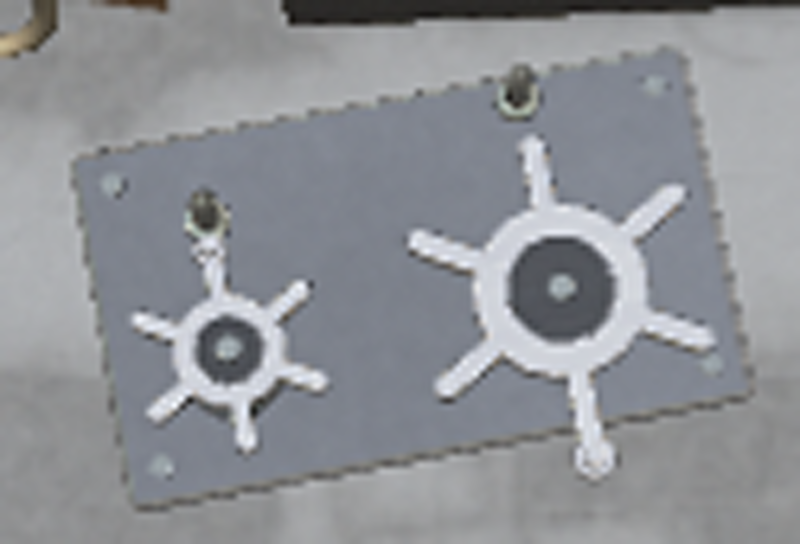

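View pics/scene0c.png

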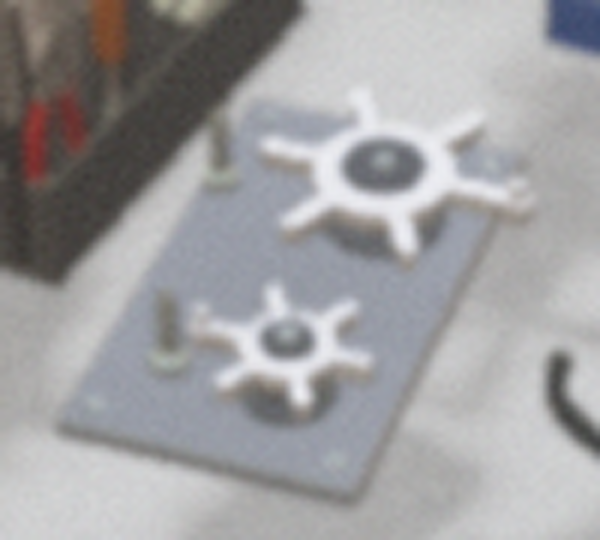

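```bash
cat > h.py <<'E'
import numpy as np, cv2
from scipy.spatial.transform import Rotation as R
from plant import readout, imaging, bot
def campose(n,obs=None):
    c=imaging.get_calibration(n)
    if n=="wrist":
        T=np.eye(4);T[:3,:3]=R.from_euler('xyz',obs['tcp_rot']).as_matrix();T[:3,3]=obs['tool_pos']
        T=T@c['mount'];return c,T[:3,:3],T[:3,3]
    return c,R.from_euler('xyz',c['rotation']).as_matrix(),np.array(c['position'])
def proj(n,P,obs=None):
    c,Rm,p=campose(n,obs)
    q=(np.atleast_2d(P)-p)@Rm; q=q*[1,-1,-1]
    K=np.array([[c['fx'],0,c['cx']],[0,c['fy'],c['cy']],[0,0,1.]])
    return cv2.projectPoints(q.reshape(-1,1,3),np.zeros(3),np.zeros(3),K,np.array(c['dist']))[0].reshape(-1,2)
def back(n,uv,z,obs=None):
    c,Rm,p=campose(n,obs)
    K=np.array([[c['fx'],0,c['cx']],[0,c['fy'],c['cy']],[0,0,1.]])
    u=cv2.undistortPoints(np.array(uv,float).reshape(-1,1,2),K,np.array(c['dist'])).reshape(-1,2)
    d=np.c_[u[:,0],-u[:,1],-np.ones(len(u))]@Rm.T
    s=(np.asarray(z)-p[2])/d[:,2]
    return p+d*s[:,None]
E
python3 - <<'E'
from h import *
from scipy.optimize import least_squares
f=lambda l,ox,oy,s:[((x+.5)/s-.5+ox,(y+.5)/s-.5+oy) for x,y in l]
import math
tab=lambda a,r,cy=0:(r*math.cos(a),cy+r*math.sin(a))
uv=f([(78,158),(685,50),(750,398),(137,508),(594,460),(531,142),(205,250),(684,190),(714,342),(440,390),(412,238)],225,145,6.4)
obj=np.array([(95,180,15),(95,-70,15),(-50,-70,15),(-50,180,15),(-66,0,46),(62,0,46),(40,130,46),
 (31,-53.3,46),(-31,-53.3,46),(-31,53.3,46),(31,53.3,46)],float)
uvs=f([(383,165),(518,193),(262,145),(362,95),(478,120),(285,225),(409,252),(288,340),(197,318),(60,428),(355,500)],215,165,6)
objs=np.array([(0,0,50),(-66,0,46),(62,0,46),(31,-53.3,46),(-31,-53.3,46),(31,53.3,46),(-31,53.3,46),(0,130,50),(40,130,46),(95,180,15),(-50,180,15)],float)
def res(n,uv,obj):
  def g(p):
    r=R.from_euler('z',p[2]).as_matrix(); return (proj(n,obj@r.T+[p[0],p[1],0])-uv).ravel()
  return g
g1=res('top',uv,obj);g2=res('scene',uvs,objs)
for g in(g1,g2,lambda p:np.r_[g1(p),g2(p)]):
  s=least_squares(g,[400,-100,0]);print(s.x,np.abs(s.fun).max());print(s.fun.reshape(-1,2).round(1).tolist())
p=s.x
# bystander rough
print(back('top',[(239,125),(317,126),(163,202),(178,237),(362,269),(345,295),(393,301),(318,143),(368,146)],[94,40,100,13,40,24,24,30,30]).round(0).tolist())
E
```

```text
[ 6.23355638e+02 -1.66004955e+02  1.90467908e-01] 1.1874157326456611
[[-1.1, -0.4], [0.1, -0.5], [1.0, 0.1], [-1.0, 0.4], [0.0, -0.2], [0.2, -0.7], [1.2, 0.1], [-0.3, 0.1], [-0.2, 0.5], [0.1, 0.6], [-0.0, 0.0]]
[ 6.19156601e+02 -1.63677575e+02  1.96935586e-01] 1.3758513744793106
[[0.1, -0.2], [-0.2, 1.0], [-0.1, -0.1], [-0.5, -0.4], [0.4, -0.4], [-0.3, 0.1], [0.1, 0.3], [0.0, -0.2], [1.3, 1.4], [-1.4, -1.0], [0.5, -0.6]]
[ 6.21913456e+02 -1.65675371e+02  1.95064072e-01] 1.8681974911585826
[[-1.4, 0.5], [-0.2, -0.1], [0.9, 0.5], [-1.0, 1.2], [-0.0, 0.3], [-0.0, -0.1], [1.0, 0.9], [-0.5, 0.6], [-0.3, 1.0], [0.0, 1.3], [-0.2, 0.7], [-0.4, -0.8], [-0.7, 0.3], [-0.6, -0.8], [-0.9, -1.1], [-0.1, -1.0], [-0.8, -0.6], [-0.4, -0.4], [-0.5, -1.0], [0.7, 0.6], [-1.9, -1.8], [-0.2, -1.5]]
[[774.0, 15.0, 94.0], [791.0, -178.0, 40.0], [581.0, 192.0, 100.0], [506.0, 171.0, 13.0], [431.0, -288.0, 40.0], [367.0, -249.0, 24.0], [353.0, -368.0, 24.0], [749.0, -181.0, 30.0], [743.0, -308.0, 30.0]]
```

The long tab points straight away from the post, so it is three clicks before zero. The counter stands at about (622,-166) with a yaw of 0.195 rad. I'll push with the fingers closed on the robot's side, moving them on arcs about the axis.

```bash
cat >> h.py <<'E'
A=np.array([622.,-166.]);YAW=0.195
def target(th_deg,r,off,z,A=None,YAW=None):
    """finger pose: rigidly rotated clockwise by th about axis; returns R,p(TCP)"""
    A=globals()['A'] if A is None else A; YAW=globals()['YAW'] if YAW is None else YAW
    a=YAW-np.radians(th_deg)
    ez=np.array([np.cos(a),np.sin(a),0]);ey=np.array([-np.sin(a),np.cos(a),0])
    Rm=np.c_[[0,0,-1],ey,ez]
    p=np.r_[A,0]-r*ez-off*ey;p[2]=z
    return Rm,p
def cur(o): return R.from_euler('xyz',o['tcp_rot']).as_matrix(),o['tool_pos']
def delta(P,Q):
    d=P[0].T@(Q[1]-P[1])/10; w=R.from_matrix(P[0].T@Q[0]).as_rotvec()
    return d.round(2),w.round(3)
E
python3 - <<'E'
from h import *
o=readout.get_obs();C=cur(o);print(C[0].round(2))
T=target(0,70,22,150);print(T[1],delta(C,T))
E
```

```text
[[-0.    0.91  0.41]
 [ 0.    0.41 -0.91]
 [-1.    0.   -0.  ]]
[ 557.5895269  -201.14670618  150.        ] (array([  9.84,  42.75, -11.4 ]), array([-1.347e+00, -1.000e-03, -1.000e-03]))
```

arm_command:
  plan:
    - {"ty": 4.28, "tz": -1.14, "jaw": -1}
    - {"ty": 4.28, "tz": -1.14, "jaw": -1}
    - {"ty": 4.28, "tz": -1.14, "jaw": -1}
    - {"ty": 4.28, "tz": -1.14, "jaw": -1}
    - {"ty": 4.28, "tz": -1.14, "jaw": -1}
    - {"ty": 4.28, "tz": -1.14, "jaw": -1}
    - {"ty": 4.28, "tz": -1.14, "jaw": -1}
    - {"ty": 4.28, "tz": -1.14, "jaw": -1}
    - {"ty": 4.28, "tz": -1.14, "jaw": -1}
    - {"ty": 4.28, "tz": -1.14, "jaw": -1}
    - {"jaw": -1}

```text
invalid input at $.plan[0]: expected keys tx, ty, tz, wx, wy, wz, jaw
```

arm_command:
  plan:
    - {"wx": -0.135, "jaw": -1}
    - {"wx": -0.135, "jaw": -1}
    - {"wx": -0.135, "jaw": -1}
    - {"wx": -0.135, "jaw": -1}
    - {"wx": -0.135, "jaw": -1}
    - {"wx": -0.135, "jaw": -1}
    - {"wx": -0.135, "jaw": -1}
    - {"wx": -0.135, "jaw": -1}
    - {"wx": -0.135, "jaw": -1}
    - {"wx": -0.135, "jaw": -1}
    - {"jaw": -1}
    - {"jaw": -1}
    - {"jaw": -1}

```text
invalid input at $.plan[0]: expected keys tx, ty, tz, wx, wy, wz, jaw
```

Run:
```python
from h import *
o=readout.get_obs();C=cur(o);print(o['time'],C[1],o['joint_positions'].round(2),o['grip_width'],o['contact_force'])
i=imaging.capture('wrist');cv2.imwrite("pics/w1.png",i)
T=target(0,70,22,150);print(T[1],delta(C,T))
r=R.from_euler('z',YAW).as_matrix()
P=np.array([(0,0,46),(-66,0,54),(62,0,46),(31,-53.3,46),(-31,-53.3,46),(31,53.3,46),(-31,53.3,46),(0,130,46),(84,0,62),(95,-70,15),(-50,-70,15)],float)@r.T+[*A,0]
print(proj('wrist',P,o).round(0).tolist())
```

```text
0.1 [ 213.41865064 -479.31680862  248.12948161] [-1.3   0.34  1.52 -0.    1.28 -0.15] 91.62681134097008 [-0.367982    0.0753774   0.02966194]
[ 557.5895269  -201.14670618  150.        ] (array([  9.84,  42.75, -11.4 ]), array([-1.347e+00, -1.000e-03, -1.000e-03]))
[[92.0, -570.0], [81.0, -432.0], [97.0, -751.0], [181.0, -620.0], [169.0, -463.0], [4.0, -693.0], [7.0, -523.0], [-125.0, -656.0], [80.0, -920.0], [233.0, -669.0], [200.0, -348.0]]
```

View pics/w1.png

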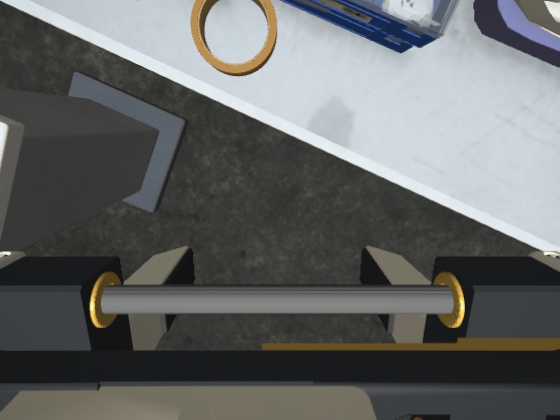

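The picture shows only the robot's start place (tape roll at about (235,35)), because the arm hasn't moved. Every row needs all seven keys.

arm_command:
  plan:
    - {"tx": 0, "ty": 4.28, "tz": -1.14, "wx": 0, "wy": 0, "wz": 0, "jaw": -1}
    - {"tx": 0, "ty": 4.28, "tz": -1.14, "wx": 0, "wy": 0, "wz": 0, "jaw": -1}
    - {"tx": 0, "ty": 4.28, "tz": -1.14, "wx": 0, "wy": 0, "wz": 0, "jaw": -1}
    - {"tx": 0, "ty": 4.28, "tz": -1.14, "wx": 0, "wy": 0, "wz": 0, "jaw": -1}
    - {"tx": 0, "ty": 4.28, "tz": -1.14, "wx": 0, "wy": 0, "wz": 0, "jaw": -1}
    - {"tx": 0, "ty": 4.28, "tz": -1.14, "wx": 0, "wy": 0, "wz": 0, "jaw": -1}
    - {"tx": 0, "ty": 4.28, "tz": -1.14, "wx": 0, "wy": 0, "wz": 0, "jaw": -1}
    - {"tx": 0, "ty": 4.28, "tz": -1.14, "wx": 0, "wy": 0, "wz": 0, "jaw": -1}
    - {"tx": 0, "ty": 4.28, "tz": -1.14, "wx": 0, "wy": 0, "wz": 0, "jaw": -1}
    - {"tx": 0, "ty": 4.28, "tz": -1.14, "wx": 0, "wy": 0, "wz": 0, "jaw": -1}
    - {"tx": 0, "ty": 0, "tz": 0, "wx": 0, "wy": 0, "wz": 0, "jaw": -1}

```text
time: 1.25
tool_pos: [561.3, -197.5, 247.9]
tcp_rot: [2.25, 1.569, 1.103]
contact_force: [-0.7, -0.6, -0.2]
grip_width: 8.0
```

arm_command:
  plan:
    - {"tx": 0, "ty": 0, "tz": 0, "wx": -0.135, "wy": 0, "wz": 0, "jaw": -1}
    - {"tx": 0, "ty": 0, "tz": 0, "wx": -0.135, "wy": 0, "wz": 0, "jaw": -1}
    - {"tx": 0, "ty": 0, "tz": 0, "wx": -0.135, "wy": 0, "wz": 0, "jaw": -1}
    - {"tx": 0, "ty": 0, "tz": 0, "wx": -0.135, "wy": 0, "wz": 0, "jaw": -1}
    - {"tx": 0, "ty": 0, "tz": 0, "wx": -0.135, "wy": 0, "wz": 0, "jaw": -1}
    - {"tx": 0, "ty": 0, "tz": 0, "wx": -0.135, "wy": 0, "wz": 0, "jaw": -1}
    - {"tx": 0, "ty": 0, "tz": 0, "wx": -0.135, "wy": 0, "wz": 0, "jaw": -1}
    - {"tx": 0, "ty": 0, "tz": 0, "wx": -0.135, "wy": 0, "wz": 0, "jaw": -1}
    - {"tx": 0, "ty": 0, "tz": 0, "wx": -0.135, "wy": 0, "wz": 0, "jaw": -1}
    - {"tx": 0, "ty": 0, "tz": 0, "wx": -0.135, "wy": 0, "wz": 0, "jaw": -1}
    - {"tx": 0, "ty": 0, "tz": 0, "wx": 0, "wy": 0, "wz": 0, "jaw": -1}
    - {"tx": 0, "ty": 0, "tz": 0, "wx": 0, "wy": 0, "wz": 0, "jaw": -1}

```text
time: 2.45
tool_pos: [557.8, -201.7, 248.5]
tcp_rot: [2.84, 1.57, 3.034]
contact_force: [0.1, -0.6, 0.4]
grip_width: 0.7
```

```bash
cat > look.py <<'E'
from h import *
import sys
o=readout.get_obs();C=cur(o);print(o['time'],C[1],o['joint_positions'].round(2),o['grip_width'],o['contact_force'])
i=imaging.capture('wrist');cv2.imwrite(sys.argv[1],i)
T=target(0,70,22,150);print(T[1],delta(C,T))
r=R.from_euler('z',YAW).as_matrix()
P=np.array([(0,0,46),(-66,0,54),(62,0,46),(31,-53.3,46),(-31,-53.3,46),(31,53.3,46),(-31,53.3,46),(0,130,46),(84,0,62),(95,-70,15),(-50,-70,15)],float)@r.T+[*A,0]
print(proj('wrist',P,o).round(0).tolist())
E
python3 look.py pics/w2.png
```

```text
2.45 [ 557.82920337 -201.70781172  248.53468928] [-0.48  0.47  1.33 -0.    1.35 -0.67] 0.6957002959511707 [ 0.08513845 -0.56188241  0.37217566]
[ 557.5895269  -201.14670618  150.        ] (array([ 9.85,  0.06, -0.01]), array([-0.001, -0.   , -0.   ]))
[[341.0, 173.0], [280.0, 174.0], [398.0, 173.0], [365.0, 220.0], [311.0, 220.0], [373.0, 122.0], [314.0, 122.0], [348.0, 40.0], [425.0, 175.0], [409.0, 225.0], [292.0, 225.0]]
```

View pics/w2.png

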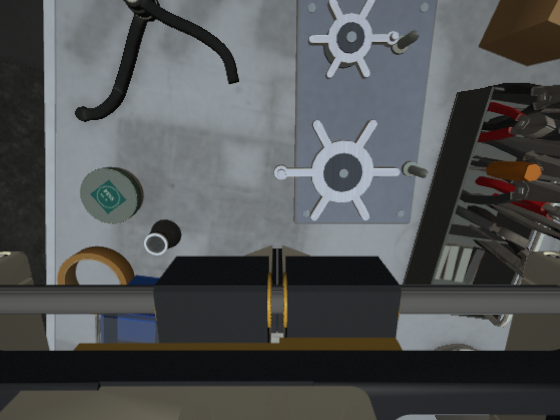

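The wrist view fits the estimate to within about 2 px: hub (343,173), stud (279,172), post (408,168), plate corner (295,223). The axis is about 2 mm further out, so I'll correct it and go down with a gap behind the long tab.

```bash
sed -i 's/^A=.*/A=np.array([624.,-165.2]);YAW=0.195/' h.py
python3 - <<'E'
from h import *
C=cur(readout.get_obs()); T=target(0,70,24,50); print(T[1],delta(C,T))
P=target(0,70,24,50)
for s in (6,):
    Q=target(s,70,24,50); print(s,delta(P,Q))
E
```

```text
[ 559.97705997 -202.30880152   50.        ] (array([19.86, -0.1 ,  0.19]), array([-0.001, -0.   , -0.   ]))
6 (array([ 0.  ,  0.74, -0.21]), array([0.105, 0.   , 0.   ]))
```

arm_command:
  plan:
    - {"tx": 4, "ty": -0.1, "tz": 0.2, "wx": 0, "wy": 0, "wz": 0, "jaw": -1}
    - {"tx": 4, "ty": 0, "tz": 0, "wx": 0, "wy": 0, "wz": 0, "jaw": -1}
    - {"tx": 4, "ty": 0, "tz": 0, "wx": 0, "wy": 0, "wz": 0, "jaw": -1}
    - {"tx": 2, "ty": 0, "tz": 0, "wx": 0, "wy": 0, "wz": 0, "jaw": -1}
    - {"tx": 2, "ty": 0, "tz": 0, "wx": 0, "wy": 0, "wz": 0, "jaw": -1}
    - {"tx": 1, "ty": 0, "tz": 0, "wx": 0, "wy": 0, "wz": 0, "jaw": -1}
    - {"tx": 0, "ty": 0, "tz": 0, "wx": 0, "wy": 0, "wz": 0, "jaw": -1}
    - {"tx": 0, "ty": 0, "tz": 0, "wx": 0, "wy": 0, "wz": 0, "jaw": -1}

```text
time: 3.3
tool_pos: [560.8, -202.3, 79.5]
tcp_rot: [-0.733, 1.57, -0.536]
contact_force: [-0.4, -0.5, 0.4]
grip_width: 0.2
```

```bash
python3 look.py pics/w3.png
```

```text
3.3 [ 560.77304378 -202.29406141   79.47300362] [-0.47  0.64  1.53 -0.    0.97 -0.67] 0.2270334867360079 [-0.41082768 -0.51227234  0.43851669]
[ 559.5895269  -200.34670618  150.        ] (array([-7.05,  0.21, -0.07]), array([0.002, 0.001, 0.001]))
[[398.0, 217.0], [282.0, 221.0], [507.0, 217.0], [439.0, 300.0], [338.0, 300.0], [469.0, 119.0], [350.0, 119.0], [430.0, -59.0], [572.0, 227.0], [503.0, 298.0], [302.0, 297.0]]
```

View pics/w3.png

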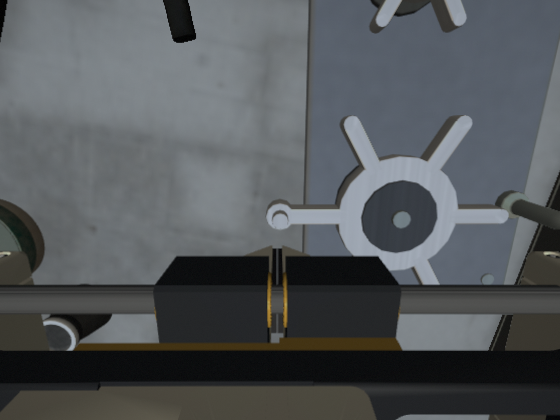

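It agrees: hub (401,219), stud (280,217), tab tip (350,120). I'll go down to z 50, which puts the fingertips at 28, clear of the plate.

arm_command:
  plan:
    - {"tx": 1, "ty": 0, "tz": 0, "wx": 0, "wy": 0, "wz": 0, "jaw": -1}
    - {"tx": 1, "ty": 0, "tz": 0, "wx": 0, "wy": 0, "wz": 0, "jaw": -1}
    - {"tx": 0.9, "ty": 0, "tz": 0, "wx": 0, "wy": 0, "wz": 0, "jaw": -1}
    - {"tx": 0, "ty": 0, "tz": 0, "wx": 0, "wy": 0, "wz": 0, "jaw": -1}
    - {"tx": 0, "ty": 0, "tz": 0, "wx": 0, "wy": 0, "wz": 0, "jaw": -1}

```text
time: 3.85
tool_pos: [560.2, -201.9, 49.3]
tcp_rot: [2.53, 1.57, 2.727]
contact_force: [0.6, 0.4, -0.2]
grip_width: 0.4
```

Run:
```python
from h import *
C=cur(readout.get_obs()); print(C[1])
for t in (3,5,10,20,30,35,40):print(t,delta(C,target(t,70,24,50)))
for s in (1,2,3): print(s,delta(target(0,70,24,50),target(s,70,24,50)))
```

```text
[ 560.16414294 -201.94734529   49.25547167]
3 (array([-0.07,  0.34, -0.14]), array([ 0.055, -0.001, -0.   ]))
5 (array([-0.07,  0.59, -0.21]), array([ 0.09 , -0.001, -0.   ]))
10 (array([-0.07,  1.22, -0.33]), array([ 0.177, -0.001, -0.   ]))
20 (array([-0.07,  2.51, -0.42]), array([ 0.352, -0.001, -0.   ]))
30 (array([-0.07,  3.79, -0.28]), array([ 0.527, -0.001, -0.   ]))
35 (array([-0.07,  4.42, -0.12]), array([ 0.614, -0.001, -0.   ]))
40 (array([-0.07,  5.03,  0.08]), array([ 0.701, -0.001, -0.   ]))
1 (array([ 0.  ,  0.12, -0.04]), array([0.017, 0.   , 0.   ]))
2 (array([ 0.  ,  0.25, -0.08]), array([0.035, 0.   , 0.   ]))
3 (array([ 0.  ,  0.37, -0.12]), array([0.052, 0.   , 0.   ]))
```

arm_command:
  plan:
    - {"tx": 0, "ty": 0.25, "tz": -0.08, "wx": 0.035, "wy": 0, "wz": 0, "jaw": -1}
    - {"tx": 0, "ty": 0.25, "tz": -0.08, "wx": 0.035, "wy": 0, "wz": 0, "jaw": -1}
    - {"tx": 0, "ty": 0.25, "tz": -0.08, "wx": 0.035, "wy": 0, "wz": 0, "jaw": -1}
    - {"tx": 0, "ty": 0.25, "tz": -0.08, "wx": 0.035, "wy": 0, "wz": 0, "jaw": -1}
    - {"tx": 0, "ty": 0.25, "tz": -0.08, "wx": 0.035, "wy": 0, "wz": 0, "jaw": -1}
    - {"tx": 0, "ty": 0.25, "tz": -0.08, "wx": 0.035, "wy": 0, "wz": 0, "jaw": -1}
    - {"tx": 0, "ty": 0.25, "tz": -0.08, "wx": 0.035, "wy": 0, "wz": 0, "jaw": -1}
    - {"tx": 0, "ty": 0.25, "tz": -0.08, "wx": 0.035, "wy": 0, "wz": 0, "jaw": -1}

```text
time: 4.65
tool_pos: [552.9, -183.1, 50.2]
tcp_rot: [-0.678, 1.569, -0.761]
contact_force: [-0.3, -1.6, -1.1]
grip_width: 0.7
```

```bash
python3 look.py pics/w4.png
```

```text
4.65 [ 552.8539805  -183.08446187   50.17373707] [-0.45  0.66  1.59 -0.    0.89 -0.37] 0.6560452232487566 [-0.25866151 -1.59887315 -1.10474121]
[ 559.5895269  -200.34670618  150.        ] (array([-9.98, -1.67,  0.83]), array([-0.278,  0.001,  0.001]))
[[421.0, 236.0], [289.0, 278.0], [555.0, 201.0], [497.0, 314.0], [378.0, 341.0], [475.0, 103.0], [333.0, 144.0], [368.0, -85.0], [645.0, 196.0], [572.0, 282.0], [339.0, 337.0]]
```

View pics/w4.png

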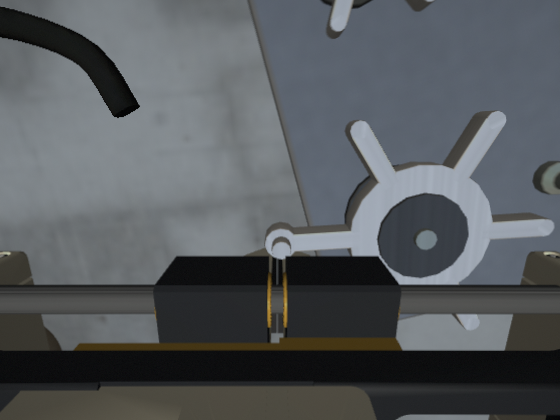

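The stud is at (281,243) and the long tab is turning with the finger, about 13° so far. Contact force is 1.6 N. I'll continue.

arm_command:
  plan:
    - {"tx": 0, "ty": 0.25, "tz": -0.08, "wx": 0.035, "wy": 0, "wz": 0, "jaw": -1}
    - {"tx": 0, "ty": 0.25, "tz": -0.08, "wx": 0.035, "wy": 0, "wz": 0, "jaw": -1}
    - {"tx": 0, "ty": 0.25, "tz": -0.08, "wx": 0.035, "wy": 0, "wz": 0, "jaw": -1}
    - {"tx": 0, "ty": 0.25, "tz": -0.08, "wx": 0.035, "wy": 0, "wz": 0, "jaw": -1}
    - {"tx": 0, "ty": 0.25, "tz": -0.08, "wx": 0.035, "wy": 0, "wz": 0, "jaw": -1}
    - {"tx": 0, "ty": 0.25, "tz": -0.08, "wx": 0.035, "wy": 0, "wz": 0, "jaw": -1}
    - {"tx": 0, "ty": 0.25, "tz": -0.08, "wx": 0.035, "wy": 0, "wz": 0, "jaw": -1}
    - {"tx": 0, "ty": 0.25, "tz": -0.08, "wx": 0.035, "wy": 0, "wz": 0, "jaw": -1}

```text
time: 5.5
tool_pos: [550.7, -162.0, 50.2]
tcp_rot: [-0.177, 1.57, -0.539]
contact_force: [0.6, -1.3, 0.2]
grip_width: 0.7
```

```bash
python3 look.py pics/w5.png
```

```text
5.5 [ 550.67478984 -162.01437705   50.16137397] [-0.42  0.65  1.62 -0.    0.87 -0.06] 0.6622050673403834 [ 0.5907668  -1.32806307  0.20730948]
[ 559.5895269  -200.34670618  150.        ] (array([-9.98, -3.27,  2.21]), array([-0.558,  0.001,  0.001]))
[[422.0, 237.0], [305.0, 310.0], [549.0, 168.0], [523.0, 291.0], [411.0, 346.0], [437.0, 101.0], [310.0, 177.0], [279.0, -35.0], [639.0, 144.0], [600.0, 233.0], [376.0, 344.0]]
```

View pics/w5.png

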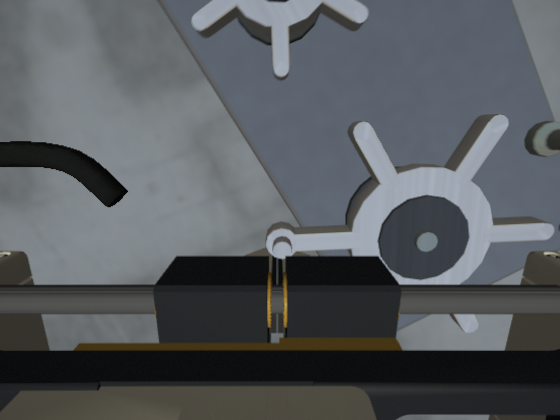

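The long tab is still on the finger at about 29°, with the stud at (282,243). A little more should do it.

arm_command:
  plan:
    - {"tx": 0, "ty": 0.12, "tz": -0.04, "wx": 0.017, "wy": 0, "wz": 0, "jaw": -1}
    - {"tx": 0, "ty": 0.12, "tz": -0.04, "wx": 0.017, "wy": 0, "wz": 0, "jaw": -1}
    - {"tx": 0, "ty": 0.12, "tz": -0.04, "wx": 0.017, "wy": 0, "wz": 0, "jaw": -1}
    - {"tx": 0, "ty": 0, "tz": 0, "wx": 0, "wy": 0, "wz": 0, "jaw": -1}
    - {"tx": 0, "ty": 0, "tz": 0, "wx": 0, "wy": 0, "wz": 0, "jaw": -1}
    - {"tx": 0, "ty": 0, "tz": 0, "wx": 0, "wy": 0, "wz": 0, "jaw": -1}
    - {"tx": 0, "ty": 0, "tz": 0, "wx": 0, "wy": 0, "wz": 0, "jaw": -1}

```text
time: 6.25
tool_pos: [550.5, -158.1, 49.7]
tcp_rot: [-1.561, 1.571, -1.974]
contact_force: [-0.2, 0.0, -0.3]
grip_width: 0.4
```

```bash
python3 look.py pics/w6.png
```

```text
6.25 [ 550.45645224 -158.08437259   49.71659713] [-0.41  0.65  1.62 -0.    0.87 -0.  ] 0.36112684093089253 [-0.18199074  0.02999302 -0.27485538]
[ 559.5895269  -200.34670618  150.        ] (array([-10.03,  -3.51,   2.53]), array([-0.608, -0.   ,  0.   ]))
[[424.0, 237.0], [310.0, 316.0], [549.0, 163.0], [529.0, 287.0], [418.0, 346.0], [431.0, 101.0], [308.0, 184.0], [267.0, -24.0], [640.0, 135.0], [606.0, 224.0], [384.0, 345.0]]
```

View pics/w6.png

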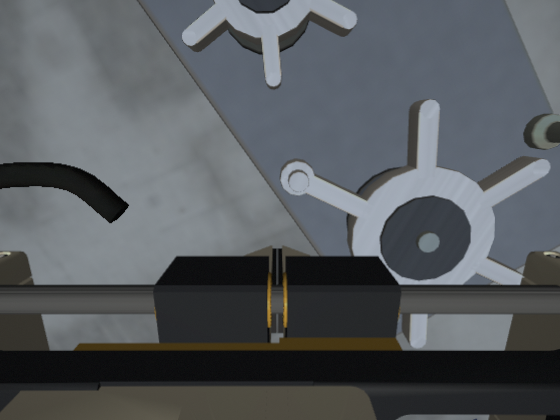

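It clicked: the long tab now points along (297,178), 60° on, and there is no contact force. I'll lift over and go back behind the next tab.

Run:
```python
from h import *
C=cur(readout.get_obs());print(delta(C,target(0,70,21,50)))
for s in (1,2): print(s,delta(target(0,70,21,50),target(s,70,21,50)))
```

```text
(array([-0.03, -3.42,  2.47]), array([-0.608, -0.   ,  0.   ]))
1 (array([ 0.  ,  0.12, -0.04]), array([0.017, 0.   , 0.   ]))
2 (array([ 0.  ,  0.25, -0.07]), array([0.035, 0.   , 0.   ]))
```

arm_command:
  plan:
    - {"tx": -1.5, "ty": 0, "tz": 0, "wx": 0, "wy": 0, "wz": 0, "jaw": -1}
    - {"tx": -2, "ty": 0, "tz": 0, "wx": 0, "wy": 0, "wz": 0, "jaw": -1}
    - {"tx": -2, "ty": 0, "tz": 0, "wx": 0, "wy": 0, "wz": 0, "jaw": -1}
    - {"tx": 0, "ty": 0, "tz": 0, "wx": 0, "wy": 0, "wz": 0, "jaw": -1}
    - {"tx": 0, "ty": -1.71, "tz": 1.24, "wx": 0, "wy": 0, "wz": 0, "jaw": -1}
    - {"tx": 0, "ty": -1.71, "tz": 1.24, "wx": 0, "wy": 0, "wz": 0, "jaw": -1}
    - {"tx": 0, "ty": 0, "tz": 0, "wx": -0.122, "wy": 0, "wz": 0, "jaw": -1}
    - {"tx": 0, "ty": 0, "tz": 0, "wx": -0.122, "wy": 0, "wz": 0, "jaw": -1}
    - {"tx": 0, "ty": 0, "tz": 0, "wx": -0.122, "wy": 0, "wz": 0, "jaw": -1}
    - {"tx": 0, "ty": 0, "tz": 0, "wx": -0.122, "wy": 0, "wz": 0, "jaw": -1}
    - {"tx": 0, "ty": 0, "tz": 0, "wx": -0.122, "wy": 0, "wz": 0, "jaw": -1}
    - {"tx": 0, "ty": 0, "tz": 0, "wx": 0, "wy": 0, "wz": 0, "jaw": -1}
    - {"tx": 0, "ty": 0, "tz": 0, "wx": 0, "wy": 0, "wz": 0, "jaw": -1}

```text
time: 7.6
tool_pos: [559.2, -199.2, 104.0]
tcp_rot: [2.492, 1.57, 2.686]
contact_force: [0.3, 0.8, -0.3]
grip_width: 0.3
```

```bash
python3 look.py pics/w7.png
python3 - <<'E'
from h import *
C=cur(readout.get_obs());print(delta(C,target(0,70,21,50)))
E
```

```text
7.6 [ 559.2221736  -199.18944997  104.00671773] [-0.47  0.61  1.51 -0.    1.02 -0.66] 0.29267038872537693 [ 0.29316025  0.83584135 -0.26590646]
[ 559.5895269  -200.34670618  150.        ] (array([-4.6 , -0.12,  0.01]), array([-0.001, -0.001, -0.001]))
[[385.0, 211.0], [283.0, 214.0], [481.0, 211.0], [422.0, 285.0], [333.0, 285.0], [445.0, 125.0], [341.0, 125.0], [408.0, -26.0], [535.0, 218.0], [483.0, 284.0], [301.0, 284.0]]
(array([ 5.42, -0.01,  0.01]), array([-0.001, -0.001, -0.   ]))
```

View pics/w7.png

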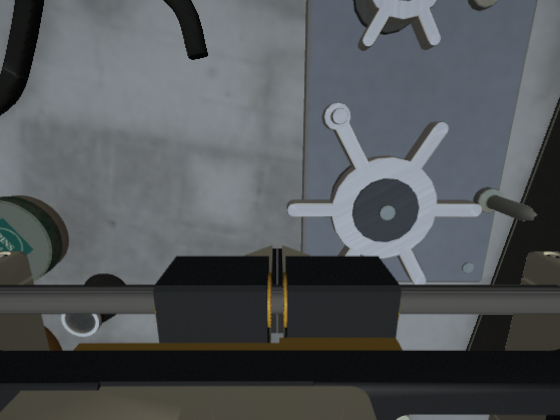

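The long tab is now at (337,117), two clicks from zero. The counter hasn't moved. Going down for the second push.

arm_command:
  plan:
    - {"tx": 2, "ty": 0, "tz": 0, "wx": 0, "wy": 0, "wz": 0, "jaw": -1}
    - {"tx": 2, "ty": 0, "tz": 0, "wx": 0, "wy": 0, "wz": 0, "jaw": -1}
    - {"tx": 1.4, "ty": 0, "tz": 0, "wx": 0, "wy": 0, "wz": 0, "jaw": -1}
    - {"tx": 0, "ty": 0, "tz": 0, "wx": 0, "wy": 0, "wz": 0, "jaw": -1}
    - {"tx": 0, "ty": 0, "tz": 0, "wx": 0, "wy": 0, "wz": 0, "jaw": -1}
    - {"tx": 0, "ty": 0.25, "tz": -0.07, "wx": 0.035, "wy": 0, "wz": 0, "jaw": -1}
    - {"tx": 0, "ty": 0.25, "tz": -0.07, "wx": 0.035, "wy": 0, "wz": 0, "jaw": -1}
    - {"tx": 0, "ty": 0.25, "tz": -0.07, "wx": 0.035, "wy": 0, "wz": 0, "jaw": -1}
    - {"tx": 0, "ty": 0.25, "tz": -0.07, "wx": 0.035, "wy": 0, "wz": 0, "jaw": -1}
    - {"tx": 0, "ty": 0.25, "tz": -0.07, "wx": 0.035, "wy": 0, "wz": 0, "jaw": -1}
    - {"tx": 0, "ty": 0.25, "tz": -0.07, "wx": 0.035, "wy": 0, "wz": 0, "jaw": -1}
    - {"tx": 0, "ty": 0.25, "tz": -0.07, "wx": 0.035, "wy": 0, "wz": 0, "jaw": -1}
    - {"tx": 0, "ty": 0.25, "tz": -0.07, "wx": 0.035, "wy": 0, "wz": 0, "jaw": -1}
    - {"tx": 0, "ty": 0.25, "tz": -0.07, "wx": 0.035, "wy": 0, "wz": 0, "jaw": -1}
    - {"tx": 0, "ty": 0.25, "tz": -0.07, "wx": 0.035, "wy": 0, "wz": 0, "jaw": -1}
    - {"tx": 0, "ty": 0.25, "tz": -0.07, "wx": 0.035, "wy": 0, "wz": 0, "jaw": -1}

```text
time: 9.25
tool_pos: [552.0, -172.9, 52.1]
tcp_rot: [-0.439, 1.568, -0.629]
contact_force: [-0.9, -1.8, -0.9]
grip_width: 0.2
```

```bash
python3 look.py pics/w8.png
python3 - <<'E'
from h import *
C=cur(readout.get_obs());print(delta(target(22,70,21,50),C))
E
```

```text
9.25 [ 552.04937568 -172.88538163   52.09030882] [-0.44  0.65  1.6  -0.    0.88 -0.25] 0.23839846297770287 [-0.90033072 -1.8025369  -0.88354016]
[ 559.5895269  -200.34670618  150.        ] (array([-9.78, -2.57,  1.29]), array([-0.385,  0.002,  0.002]))
[[419.0, 239.0], [293.0, 293.0], [549.0, 192.0], [503.0, 307.0], [388.0, 345.0], [457.0, 107.0], [322.0, 161.0], [330.0, -59.0], [637.0, 181.0], [579.0, 266.0], [351.0, 342.0]]
(array([-0.2 ,  0.03,  0.06]), array([ 0.003, -0.003, -0.001]))
```

View pics/w8.png

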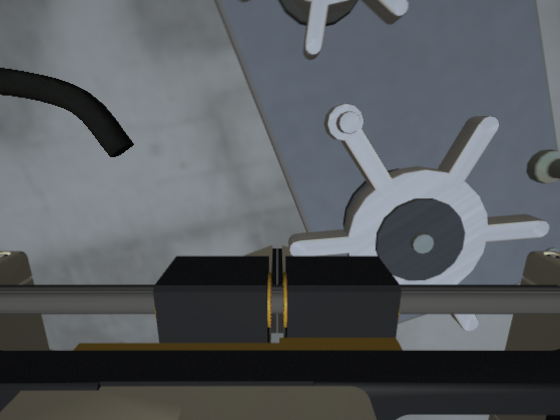

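The finger is on the tab at (300,246) and the wheel is about 18° round. Continuing.

arm_command:
  plan:
    - {"tx": 0, "ty": 0.25, "tz": -0.07, "wx": 0.035, "wy": 0, "wz": 0, "jaw": -1}
    - {"tx": 0, "ty": 0.25, "tz": -0.07, "wx": 0.035, "wy": 0, "wz": 0, "jaw": -1}
    - {"tx": 0, "ty": 0.25, "tz": -0.07, "wx": 0.035, "wy": 0, "wz": 0, "jaw": -1}
    - {"tx": 0, "ty": 0.25, "tz": -0.07, "wx": 0.035, "wy": 0, "wz": 0, "jaw": -1}
    - {"tx": 0, "ty": 0.25, "tz": -0.07, "wx": 0.035, "wy": 0, "wz": 0, "jaw": -1}
    - {"tx": 0, "ty": 0.25, "tz": -0.07, "wx": 0.035, "wy": 0, "wz": 0, "jaw": -1}
    - {"tx": 0, "ty": 0.12, "tz": -0.04, "wx": 0.017, "wy": 0, "wz": 0, "jaw": -1}
    - {"tx": 0, "ty": 0, "tz": 0, "wx": 0, "wy": 0, "wz": 0, "jaw": -1}
    - {"tx": 0, "ty": 0, "tz": 0, "wx": 0, "wy": 0, "wz": 0, "jaw": -1}

```text
time: 10.2
tool_pos: [551.6, -155.5, 51.1]
tcp_rot: [-0.118, 1.57, -0.532]
contact_force: [-0.6, -0.7, -0.5]
grip_width: 0.8
```

```bash
python3 look.py pics/w9.png
```

```text
10.2 [ 551.5544923  -155.45073648   51.07465023] [-0.41  0.65  1.62 -0.    0.87  0.01] 0.76733891937045 [-0.61256934 -0.73303763 -0.53379922]
[ 559.5895269  -200.34670618  150.        ] (array([-9.89, -3.79,  2.55]), array([-0.609,  0.001,  0.   ]))
[[422.0, 242.0], [310.0, 319.0], [545.0, 169.0], [526.0, 290.0], [417.0, 349.0], [429.0, 108.0], [308.0, 189.0], [267.0, -14.0], [633.0, 142.0], [602.0, 227.0], [383.0, 347.0]]
```

View pics/w9.png

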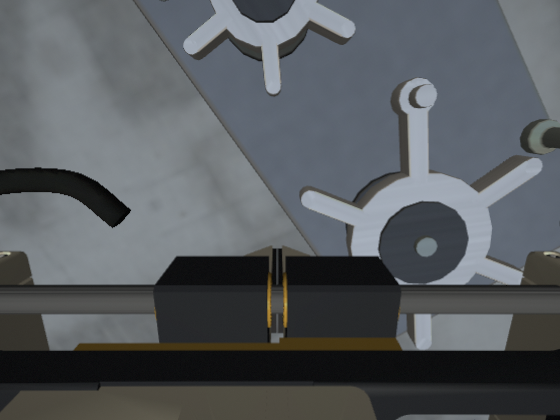

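Second click done: the long tab is at (418,95) and the next tab at (310,195). I'll lift, go back, and let it rest.

arm_command:
  plan:
    - {"tx": -1.5, "ty": 0, "tz": 0, "wx": 0, "wy": 0, "wz": 0, "jaw": -1}
    - {"tx": -2, "ty": 0, "tz": 0, "wx": 0, "wy": 0, "wz": 0, "jaw": -1}
    - {"tx": -2, "ty": 0, "tz": 0, "wx": 0, "wy": 0, "wz": 0, "jaw": -1}
    - {"tx": 0, "ty": 0, "tz": 0, "wx": 0, "wy": 0, "wz": 0, "jaw": -1}
    - {"tx": 0, "ty": -1.85, "tz": 1.25, "wx": 0, "wy": 0, "wz": 0, "jaw": -1}
    - {"tx": 0, "ty": -1.85, "tz": 1.25, "wx": 0, "wy": 0, "wz": 0, "jaw": -1}
    - {"tx": 0, "ty": 0, "tz": 0, "wx": -0.122, "wy": 0, "wz": 0, "jaw": -1}
    - {"tx": 0, "ty": 0, "tz": 0, "wx": -0.122, "wy": 0, "wz": 0, "jaw": -1}
    - {"tx": 0, "ty": 0, "tz": 0, "wx": -0.122, "wy": 0, "wz": 0, "jaw": -1}
    - {"tx": 0, "ty": 0, "tz": 0, "wx": -0.122, "wy": 0, "wz": 0, "jaw": -1}
    - {"tx": 0, "ty": 0, "tz": 0, "wx": -0.122, "wy": 0, "wz": 0, "jaw": -1}
    - {"tx": 0, "ty": 0, "tz": 0, "wx": 0, "wy": 0, "wz": 0, "jaw": -1}
    - {"tx": 0, "ty": 0, "tz": 0, "wx": 0, "wy": 0, "wz": 0, "jaw": -1}
    - {"tx": 0, "ty": 0, "tz": 0, "wx": 0, "wy": 0, "wz": 0, "jaw": -1}

```text
time: 11.65
tool_pos: [559.2, -199.2, 105.3]
tcp_rot: [2.672, 1.57, 2.865]
contact_force: [-1.1, -0.0, -0.2]
grip_width: 0.5
```

```bash
python3 look.py pics/w10.png
python3 - <<'E'
from h import *
C=cur(readout.get_obs());print(delta(C,target(0,70,21,50)))
E
```

```text
11.65 [ 559.18408911 -199.23903376  105.31007497] [-0.47  0.61  1.51 -0.    1.02 -0.66] 0.459201346735388 [-1.1108652  -0.04536042 -0.23096509]
[ 559.5895269  -200.34670618  150.        ] (array([-4.47, -0.12,  0.02]), array([-0.002, -0.   , -0.   ]))
[[384.0, 210.0], [283.0, 214.0], [480.0, 210.0], [421.0, 284.0], [332.0, 284.0], [444.0, 125.0], [341.0, 125.0], [407.0, -25.0], [533.0, 217.0], [482.0, 283.0], [301.0, 283.0]]
(array([ 5.54, -0.01,  0.02]), array([-0.002, -0.   , -0.   ]))
```

View pics/w10.png

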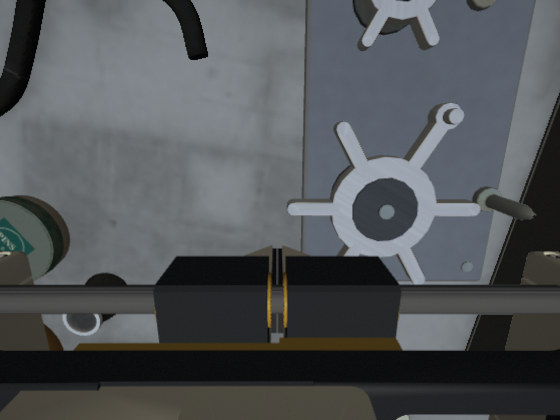

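The long tab is at (449,115), the last click before zero, and it has rested there for more than 1 s. Now the last push, done the same way.

arm_command:
  plan:
    - {"tx": 2, "ty": 0, "tz": 0, "wx": 0, "wy": 0, "wz": 0, "jaw": -1}
    - {"tx": 2, "ty": 0, "tz": 0, "wx": 0, "wy": 0, "wz": 0, "jaw": -1}
    - {"tx": 1.5, "ty": 0, "tz": 0, "wx": 0, "wy": 0, "wz": 0, "jaw": -1}
    - {"tx": 0, "ty": 0, "tz": 0, "wx": 0, "wy": 0, "wz": 0, "jaw": -1}
    - {"tx": 0, "ty": 0, "tz": 0, "wx": 0, "wy": 0, "wz": 0, "jaw": -1}
    - {"tx": 0, "ty": 0.25, "tz": -0.07, "wx": 0.035, "wy": 0, "wz": 0, "jaw": -1}
    - {"tx": 0, "ty": 0.25, "tz": -0.07, "wx": 0.035, "wy": 0, "wz": 0, "jaw": -1}
    - {"tx": 0, "ty": 0.25, "tz": -0.07, "wx": 0.035, "wy": 0, "wz": 0, "jaw": -1}
    - {"tx": 0, "ty": 0.25, "tz": -0.07, "wx": 0.035, "wy": 0, "wz": 0, "jaw": -1}
    - {"tx": 0, "ty": 0.25, "tz": -0.07, "wx": 0.035, "wy": 0, "wz": 0, "jaw": -1}
    - {"tx": 0, "ty": 0.25, "tz": -0.07, "wx": 0.035, "wy": 0, "wz": 0, "jaw": -1}
    - {"tx": 0, "ty": 0.25, "tz": -0.07, "wx": 0.035, "wy": 0, "wz": 0, "jaw": -1}
    - {"tx": 0, "ty": 0.25, "tz": -0.07, "wx": 0.035, "wy": 0, "wz": 0, "jaw": -1}
    - {"tx": 0, "ty": 0.25, "tz": -0.07, "wx": 0.035, "wy": 0, "wz": 0, "jaw": -1}
    - {"tx": 0, "ty": 0.25, "tz": -0.07, "wx": 0.035, "wy": 0, "wz": 0, "jaw": -1}
    - {"tx": 0, "ty": 0.25, "tz": -0.07, "wx": 0.035, "wy": 0, "wz": 0, "jaw": -1}

```text
time: 13.3
tool_pos: [551.9, -172.8, 52.2]
tcp_rot: [-0.439, 1.568, -0.631]
contact_force: [-0.5, -2.2, -0.0]
grip_width: 0.4
```

arm_command:
  plan:
    - {"tx": 0, "ty": 0.25, "tz": -0.07, "wx": 0.035, "wy": 0, "wz": 0, "jaw": -1}
    - {"tx": 0, "ty": 0.25, "tz": -0.07, "wx": 0.035, "wy": 0, "wz": 0, "jaw": -1}
    - {"tx": 0, "ty": 0.25, "tz": -0.07, "wx": 0.035, "wy": 0, "wz": 0, "jaw": -1}
    - {"tx": 0, "ty": 0.25, "tz": -0.07, "wx": 0.035, "wy": 0, "wz": 0, "jaw": -1}
    - {"tx": 0, "ty": 0.12, "tz": -0.04, "wx": 0.017, "wy": 0, "wz": 0, "jaw": -1}
    - {"tx": 0, "ty": 0.12, "tz": -0.04, "wx": 0.017, "wy": 0, "wz": 0, "jaw": -1}
    - {"tx": 0, "ty": 0.12, "tz": -0.04, "wx": 0.017, "wy": 0, "wz": 0, "jaw": -1}
    - {"tx": 0, "ty": 0.12, "tz": -0.04, "wx": 0.017, "wy": 0, "wz": 0, "jaw": -1}
    - {"tx": 0, "ty": 0.12, "tz": -0.04, "wx": 0.017, "wy": 0, "wz": 0, "jaw": -1}
    - {"tx": 0, "ty": 0, "tz": 0, "wx": 0, "wy": 0, "wz": 0, "jaw": -1}
    - {"tx": 0, "ty": 0, "tz": 0, "wx": 0, "wy": 0, "wz": 0, "jaw": -1}

```text
time: 14.4
tool_pos: [551.0, -155.3, 50.6]
tcp_rot: [-2.877, 1.571, 2.992]
contact_force: [0.3, -0.5, -0.3]
grip_width: 0.5
```

```bash
python3 look.py pics/w11.png
```

```text
14.4 [ 551.0206207  -155.31796032   50.64147734] [-0.41  0.65  1.62 -0.    0.87  0.01] 0.48201791091778684 [ 0.25074424 -0.47911242 -0.33054757]
[ 559.5895269  -200.34670618  150.        ] (array([-9.94, -3.78,  2.6 ]), array([-0.61, -0.  , -0.  ]))
[[424.0, 242.0], [311.0, 320.0], [547.0, 168.0], [528.0, 290.0], [418.0, 349.0], [430.0, 108.0], [309.0, 189.0], [268.0, -15.0], [636.0, 142.0], [604.0, 227.0], [384.0, 348.0]]
```

View pics/w11.png

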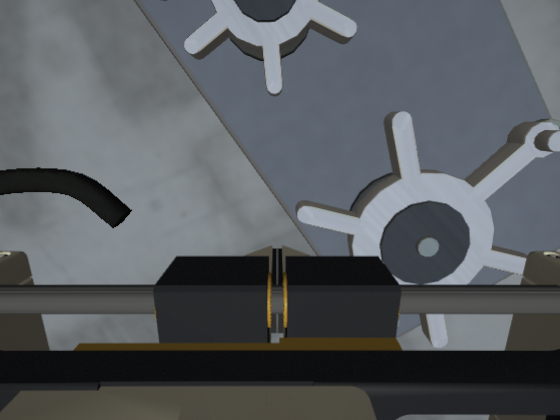

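The long tab is near the post at (540,135) and still settling, about 8° short. I'll wait.

arm_command:
  plan:
    - {"tx": 0, "ty": 0, "tz": 0, "wx": 0, "wy": 0, "wz": 0, "jaw": -1}
    - {"tx": 0, "ty": 0, "tz": 0, "wx": 0, "wy": 0, "wz": 0, "jaw": -1}
    - {"tx": 0, "ty": 0, "tz": 0, "wx": 0, "wy": 0, "wz": 0, "jaw": -1}
    - {"tx": 0, "ty": 0, "tz": 0, "wx": 0, "wy": 0, "wz": 0, "jaw": -1}
    - {"tx": 0, "ty": 0, "tz": 0, "wx": 0, "wy": 0, "wz": 0, "jaw": -1}

```text
time: 14.95
tool_pos: [551.1, -155.4, 50.7]
tcp_rot: [-0.66, 1.571, -1.075]
contact_force: [0.5, -0.2, -0.1]
grip_width: 0.4
```

```bash
python3 look.py pics/w12.png
```

```text
14.95 [ 551.07631953 -155.4384118    50.7256223 ] [-0.41  0.65  1.62 -0.    0.87  0.01] 0.4031577875681048 [ 0.49484195 -0.23114934 -0.13706239]
[ 559.5895269  -200.34670618  150.        ] (array([-9.93, -3.77,  2.59]), array([-0.61,  0.  ,  0.  ]))
[[423.0, 242.0], [311.0, 319.0], [547.0, 168.0], [528.0, 290.0], [418.0, 349.0], [430.0, 108.0], [309.0, 189.0], [267.0, -15.0], [636.0, 141.0], [603.0, 227.0], [384.0, 347.0]]
```

View pics/w12.png

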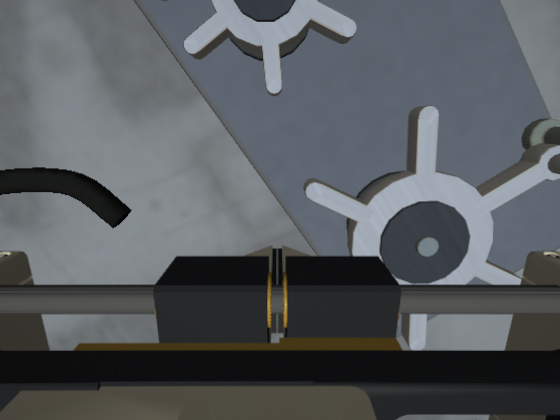

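It has settled, with the tab tip at (312,190) and the paddle in front of the post. I'll lift straight up and back the arm off.

arm_command:
  plan:
    - {"tx": -1.5, "ty": 0, "tz": 0, "wx": 0, "wy": 0, "wz": 0, "jaw": -1}
    - {"tx": -2, "ty": 0, "tz": 0, "wx": 0, "wy": 0, "wz": 0, "jaw": -1}
    - {"tx": -4, "ty": 0, "tz": 0, "wx": 0, "wy": 0, "wz": 0, "jaw": -1}
    - {"tx": -4, "ty": 0, "tz": 0, "wx": 0, "wy": 0, "wz": 0, "jaw": -1}
    - {"tx": -4, "ty": 0, "tz": 0, "wx": 0, "wy": 0, "wz": 0, "jaw": -1}
    - {"tx": 0, "ty": -4, "tz": 0, "wx": 0, "wy": 0, "wz": 0, "jaw": -1}
    - {"tx": 0, "ty": -4, "tz": 0, "wx": 0, "wy": 0, "wz": 0, "jaw": -1}
    - {"tx": 0, "ty": 0, "tz": 0, "wx": 0, "wy": 0, "wz": 0, "jaw": -1}
    - {"tx": 0, "ty": 0, "tz": 0, "wx": 0, "wy": 0, "wz": 0, "jaw": -1}
    - {"tx": 0, "ty": 0, "tz": 0, "wx": 0, "wy": 0, "wz": 0, "jaw": -1}

```text
time: 16.0
tool_pos: [519.0, -228.0, 205.5]
tcp_rot: [2.408, 1.57, 1.994]
contact_force: [-1.1, -0.1, -0.5]
grip_width: 0.4
```

```bash
python3 look.py pics/w13.png
python3 - <<'E'
from h import *
i=imaging.capture('top');cv2.imwrite('pics/top13.png',i);i=i[145:230,225:350]
cv2.imwrite("pics/top13c.png",cv2.resize(i,None,fx=6.4,fy=6.4,interpolation=cv2.INTER_CUBIC))
E
```

```text
16.0 [ 518.96105825 -227.95714531  205.53296616] [-0.55  0.45  1.47  0.    1.21 -0.13] 0.4491516049291426 [-1.08662337 -0.09615273 -0.49211475]
[ 559.5895269  -200.34670618  150.        ] (array([5.55, 4.16, 2.61]), array([-0.61, -0.  , -0.  ]))
[[357.0, 94.0], [296.0, 138.0], [420.0, 50.0], [416.0, 125.0], [358.0, 164.0], [356.0, 15.0], [294.0, 62.0], [273.0, -50.0], [453.0, 28.0], [469.0, 100.0], [343.0, 183.0]]
```

View pics/w13.png

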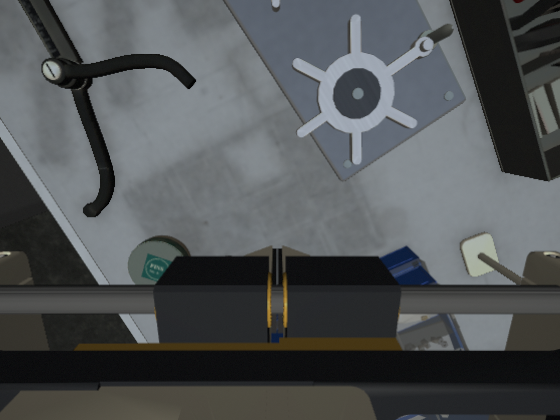

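View pics/top13c.png

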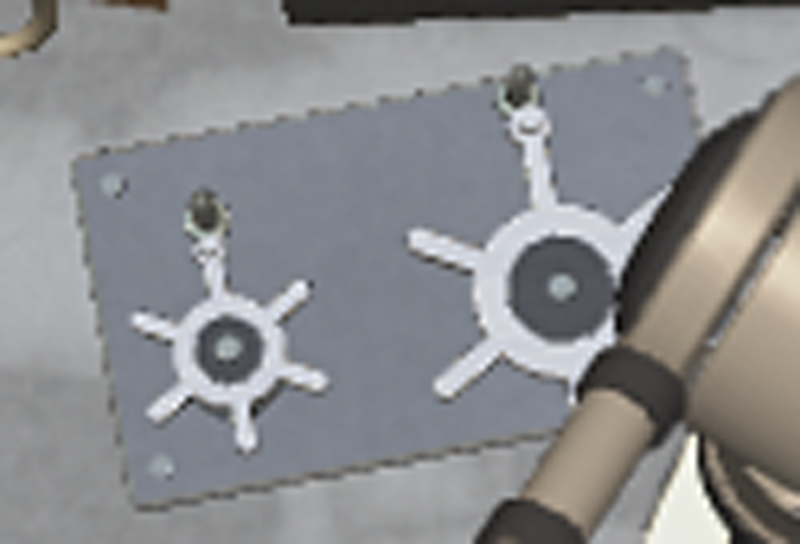

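The enlarged top view shows the long tab at (530,125), pointing at its post (518,90). The plate corner (78,158) and the small wheel's paddle (205,250) are exactly where they were. Handing in.

```bash
python3 -c "
from plant import bot
print(bot.close_job())"
```

```text
the job is handed in; nothing more can be done
None
```

The large wheel is at zero: its long tab stands at the index post. It started three clicks before zero. I turned it clockwise one click at a time with the closed fingertips, with about 2 N at most in the force readings. It rested for over a second in the last click before zero.

I handed the job in at about 16 s. The last pictures, taken with the arm lifted clear:
- **Large wheel:** the long tab points at its post and looked settled. After the final push one picture caught it about 8° short, so I waited half a second and it reached the click.
- **Counter and small wheel:** the visible plate corners and the small wheel's paddle are at the same pixels as at the start.
- **Things round it:** the tin was in view in the last wrist picture and showed no sign of having moved. I did not check each of the others one by one at the end, but the fingers never went near them.
- **Disagreement:** the wrist camera and the fixed cameras put the counter about 2 mm apart, within the stated calibration. I went with the wrist camera.

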